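# Sort two dryer bushes on the shaft gauge

## Task

Two spare drum bushes lie on the worktop; they look alike, but only one has the right bore for our dryer's shaft. Find it on the slanting gauge pin: slide it down until it sits fully home against the shoulder and let go of it there; then take it off again and stand it upright on its end in the white tray, where checked ones are kept, and lay the bush that will not go over the pin flat in the wooden tray. Leave everything else where it is.

Things in the scene. Friction and masses are not known exactly. Their poses are not given: they have to be found in the camera images.
- bush_a: One of two grey moulded bushes alike outside: a square bar with bevelled corners, 100 mm long, 46 mm over the flats (flats 28 mm wide), about 0.15 kg, a round bore right through. One bore is 36 mm, the other 28 mm; the names do not say which: try it on the pin or look into an end. Starts lying on a flat. Origin at its centre, 23 mm above what it lies on; x axis along the bore; both ends alike.
- bush_b: The other bush: outside like bush_a to the millimetre, same sizes, same frame (origin at its centre, x axis along the bore); its bore is the other one of 36 mm and 28 mm. Starts lying on a flat on the worktop.
- gauge_pin: Steel pin fixed on the gauge, leaning 45 degrees. Origin at the centre of the shoulder (disc 58 mm across) at its foot; z runs up along the pin, y is level, x points up at 45 degrees. 32 mm thick up to z = 64 mm, tapering to 18 mm at 80, end at 84 mm. A fitting bush (2 mm play) stops on the shoulder, centre at z = 50 mm, and stays there; the other stops on the taper, centre at z about 120 mm.
- gauge: The gauge's fixed block: steel base plate 150 (x) x 110 (y) x 12 mm on the worktop and a grey cast wedge, 66 mm wide and 81 mm high at its back, that carries the pin. Origin at the centre of the plate's underside. The pin leans towards its -x; the centre of the pin's shoulder is 56 mm above the worktop.
- white_tray: White tray for bushes that fit, 226 (x) x 178 (y) mm, walls 6 mm thick and 24 mm high, floor 5 mm thick, empty; fixed. Origin at the centre of its underside.
- wooden_tray: Low wooden tray for the bush that does not fit, 216 (x) x 400 (y) mm, walls 6 mm thick and 28 mm high, floor 5 mm thick; fixed. Origin at the centre of its underside. In its frame three thread spools stand at y > 0.07 m, near its left end; the rest of it is free.
- dial_timer: White wind-up kitchen timer, 68 x 68 x 49 mm. Bystander: leave it alone. Origin at the centre of its underside.
- sewing_tape: Small round blue-grey tape measure, 52 x 56 x 18 mm. Bystander: leave it alone. Origin at the centre of its underside.
- fabric_scissors: Scissors lying flat, 199 mm long, 9 mm high. Bystander: leave it alone. Origin at the centre of its underside.
- lint_roller: Lint roller lying down, 234 mm long, 46 mm high. Bystander: leave it alone. Origin at the centre of its underside.
- spool_1: Thread spool standing in the wooden tray, 33 mm across, 46 mm high. Bystander: leave it alone. Origin at the centre of its underside.
- spool_2: Thread spool standing in the wooden tray, 33 mm across, 46 mm high. Bystander: leave it alone. Origin at the centre of its underside.
- spool_3: Thread spool standing in the wooden tray, 33 mm across, 46 mm high. Bystander: leave it alone. Origin at the centre of its underside.

How it is judged:
By the outcome, as a careful person would: the job done as asked, in the order asked, and still so for the second after the job is handed in, with the robot touching nothing.
It also fails if it takes over 72 s, if anything falls off the work surface, if the arm or the gripper's body presses on something with over 40 N, if the wrist force passes 120 N, or if a joint passes its speed limit or range.

## Robot

A 6-joint arm with a two-finger parallel gripper is mounted at the origin on a cart in front of the work surface, level with it; the furniture and walls round the work are solid. World frame = base frame: x ahead of the robot, y to its left, z up, the work surface at z = 0. Lengths are in m, angles in rad, forces in N, time in s.
With the tool pointing down it reaches from about 0.275 to 0.75 m from the base axis. Payload 10.2 kg.
Tool frame: the origin (TCP) lies midway between the tips of the shut fingers; the grasp point (between the pads) lies 19 mm behind it; z points along the fingers, y is the line along which they close (so a half turn about z gives the same grasp; the last joint's range is limited). The gripper opens to 88 mm and grips with 3 to 60 N. Pads are 18 mm wide; open, the fingers measure 123 mm over their backs; the gripper's body (75 mm by 187 mm) begins 45 mm behind the grasp point.
Start: joints at [1.043, 0.313, 1.498, -0, 1.331, -0.223], TCP at [0.158, 0.501, 0.239] pointing down, gripper open.
Joint ranges: [-2.94, 2.94], [-0.97, 2.17], [0.19, 2.56], [-1.23, 4.37], [0.02, 3.11], [-2.88, 2.88]. Speed limits (rad/s): [2.39, 2.39, 3.01, 3.14, 3.14, 3.14].

## Interface

Orientations are given as [roll, pitch, yaw] about the fixed x, y, z axes, in that order (R = Rz(yaw) Ry(pitch) Rx(roll)).
In Python, from plant import env gives the robot as it stands.
- The arm moves only by the shell command python3 steer.py 'ROWS' [FORCE]. ROWS is a JSON object whose key "plan" holds a list of rows, 1 to 20 of them, each of 7 numbers: dx, dy, dz in cm, then a rotation vector rx, ry, rz in units of 0.25 rad, then the finger opening in m; each row shifts and turns the commanded pose from where the row before left it, along the tool's axes as they then stand; what a row does not reach is not made up. A row lasts 1/12 s, in which the tool goes at most 0.0417 m and 0.125 rad, less where a joint would pass 70% of its speed; a pose out of reach is approached as far as the arm can. The fingers move at their own pace and stop on an object; FORCE is the grip in N (left out, the last holds). Time passes only in rows, so rows that do not move let the fingers close. It prints the time, the measured TCP pose, the force, the opening and the grip force at its end. Input that does not fit is refused with a message, and nothing moves.
- env.observe(): the state, without advancing time (a new reading comes with each control period).
- env.capture(name): name is "side" or "top" or "wrist"; returns the picture (400x640x3 uint8, blue, green, red); there is no depth.
- env.calibration(name): a dict with "fov_y" (degrees; the focal length in pixels is half the picture's height over the tangent of half this angle, whatever the lens; pixels are square), "cx", "cy" (the principal point, pixels), "rvec" (rotation vector, rad) and "tvec" (3), from world to camera coordinates, as OpenCV has them. Camera axes: x right, y down, z forward; pixel columns grow to the right and rows downward; lengths in m; the calibration is good to about 2 mm. The wrist camera is an equidistant fisheye: a pixel r from the principal point sees the ray r / f radians off the axis. A picture is of the moment at which its call begins: read the wrist's pose just before it. calibration takes no time and is no camera call; for the wrist camera it gives the pose at the moment of the call.
- env.job_done(): hands the job in; it is judged then, once.
The state is a dict: "clock": time; "qpos": joint angles; "qd": joint speeds; "joint_torque": joint torques, N m; "eef_pos": TCP position; "tool_rot": TCP orientation; "force": force on the tool from outside, world axes, zero at the start; "torque": the same for the moment, N m; "opening": finger opening in m; "grip_force": force on a finger pad.
Only numpy, scipy, OpenCV 4.12 (cv2) and the standard library are available. Lean on these libraries where they do the work, as an engineer would, in place of code of your own. Each camera call takes 0.05 s, during which the arm holds its last target. There are 200 camera calls.

## Working session

There is one attempt and no reset: what is moved stays moved. The work goes in short steps, Python scripts to look and compute and a shell command to move; the robot and the scene stay as the last step left them, time stands still between calls to the robot, and variables do not carry over. Pictures are saved under pics/ and viewed, at most 10 in all, crops included, and the job is handed in when it is done.

```bash
ls; mkdir -p pics
python3 - <<'E'
from plant import env
import cv2
for n in("top","side"):
    cv2.imwrite(f"pics/{n}0.png",env.capture(n)); print(n,env.calibration(n))
o=env.observe();print(o)
E
```

```text
pics
plant.py
steer.py
top {'fov_y': 54.78351272027743, 'cx': 322.7713248672645, 'cy': 208.16822522402762, 'rvec': array([ 2.14064244, -2.10709547,  0.17749335]), 'tvec': array([0.01544484, 0.52463904, 1.06874242])}
side {'fov_y': 54.7364361503663, 'cx': 321.0685027360075, 'cy': 202.0853417460921, 'rvec': array([ 1.77138223, -1.9712162 ,  0.61864351]), 'tvec': array([0.06183041, 0.47520295, 0.9280877 ])}
{'clock': 0.1, 'qpos': array([ 1.04257753e+00,  3.13425532e-01,  1.49834197e+00,  1.68788667e-05,
        1.33102399e+00, -2.23383003e-01]), 'qd': array([ 0.00059109, -0.00127367, -0.00026811, -0.00044386,  0.00137434,
       -0.00046285]), 'joint_torque': array([ 2.06482793e-03, -4.02810967e+01, -2.52642041e+01,  6.94768899e-02,
        3.42900516e-02, -7.91118987e-05]), 'eef_pos': array([0.15745809, 0.50060265, 0.2382094 ]), 'tool_rot': array([-3.14042723e+00, -2.81562914e-04,  2.83675267e+00]), 'force': array([-0.14355792, -0.55613278,  0.20969084]), 'torque': array([ 0.00694683,  0.02481615, -0.00878295]), 'grip_force': 0.0, 'opening': 0.0883016722815997}
```

View pics/top0.png

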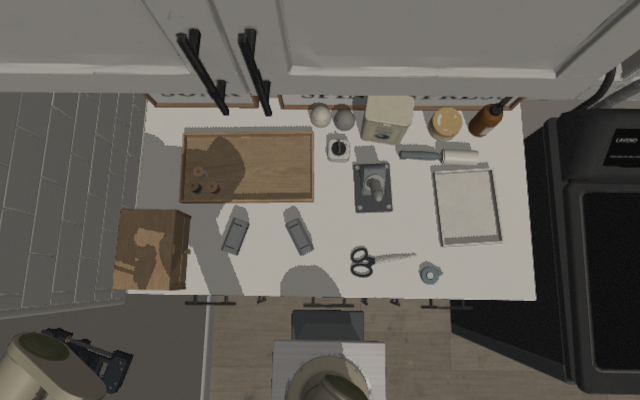

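View pics/side0.png

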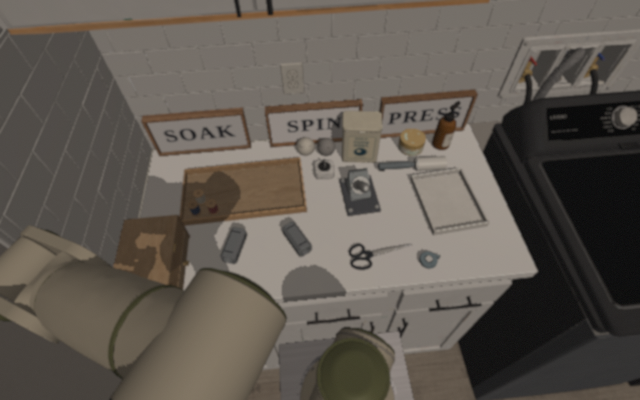

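The top view shows the bushes at about (235,236) and (299,236), and the gauge plate at (373,187). The white tray is at (467,206), the wooden tray at (247,167) with its spools at the left, and the scissors at (380,260). Next I'll measure these.

```bash
cat > h.py <<'E'
import numpy as np, cv2
from plant import env
from scipy.spatial.transform import Rotation as Ro
def cam(n):
    c=env.calibration(n); R=cv2.Rodrigues(c["rvec"])[0]; return c,R,200/np.tan(np.radians(c["fov_y"]/2))
def ray(n,px,C=None):
    c,R,f=C or cam(n); d=np.array([px[0]-c["cx"],px[1]-c["cy"]])/f
    if n=="wrist":
        r=np.linalg.norm(d)+1e-12; v=np.array([*(d/r*np.sin(r)),np.cos(r)])
    else: v=np.array([*d,1.])
    return -R.T@c["tvec"], R.T@v/np.linalg.norm(v)
def plane(n,px,z,C=None):
    o,d=ray(n,px,C); return o+d*(z-o[2])/d[2]
def proj(n,p,C=None):
    c,R,f=C or cam(n); q=R@np.asarray(p,float)+c["tvec"]
    s=q[:2]/q[2]*f
    if n=="wrist":
        a=np.linalg.norm(q[:2]); s=q[:2]/(a+1e-12)*np.arctan2(a,q[2])*f
    return s+[c["cx"],c["cy"]]
def tri(rs):
    A=sum(np.eye(3)-np.outer(d,d) for o,d in rs); b=sum((np.eye(3)-np.outer(d,d))@o for o,d in rs)
    return np.linalg.solve(A,b)
def tool():
    o=env.observe(); return o["eef_pos"],Ro.from_euler("xyz",o["tool_rot"]).as_matrix()
def rel(p,Rt):
    "tool-axes shift and rotvec to go to p,Rt"
    q,R=tool(); return (R.T@(np.asarray(p)-q)).round(4), Ro.from_matrix(R.T@Rt).as_rotvec().round(4)
E
python3 - <<'E'
from h import *
t=cv2.imread("pics/top0.png"); s=cv2.imread("pics/side0.png")
for n,p,z in [("A",(235,236),.046),("B",(299,236),.046),("plate",(373,187),.012),("wtray",(467,206),.02),("wood",(247,167),.028),("woodR0",(314,133),.028),("woodR1",(313,201),.028),("sp",(213,188),.046),("sc",(362,262),0),("box",(189,212),.0),("box2",(189,290),0),("timer",(339,149),.04)]:
    print(n,plane("top",p,z).round(3))
for c in [(436,170),(497,168),(501,241),(443,246)]: print(plane("top",c,.024).round(3))
for c in [(354,164),(390,163),(393,210),(356,213)]: print("pl",plane("top",c,.012).round(3))
a=cv2.resize(t[155:255,215:315],None,fx=4,fy=4,interpolation=3);b=cv2.resize(t[145:245,325:425],None,fx=4,fy=4,interpolation=3)
cv2.imwrite("pics/c1.png",np.hstack([a,b]))
E
```

```text
A [0.44  0.273 0.046]
B [0.443 0.09  0.046]
plate [ 0.597 -0.126  0.012]
wtray [ 0.542 -0.402  0.02 ]
wood [0.65  0.253 0.028]
woodR0 [0.76  0.055 0.028]
woodR1 [0.549 0.053 0.028]
sp [0.58  0.346 0.046]
sc [ 0.374 -0.094  0.   ]
box [0.515 0.428 0.   ]
box2 [0.285 0.41  0.   ]
timer [ 0.706 -0.022  0.04 ]
[ 0.65  -0.313  0.024]
[ 0.658 -0.495  0.024]
[ 0.44  -0.493  0.024]
[ 0.423 -0.325  0.024]
pl [ 0.668 -0.069  0.012]
pl [ 0.673 -0.178  0.012]
pl [ 0.528 -0.185  0.012]
pl [ 0.517 -0.075  0.012]
```

View pics/c1.png

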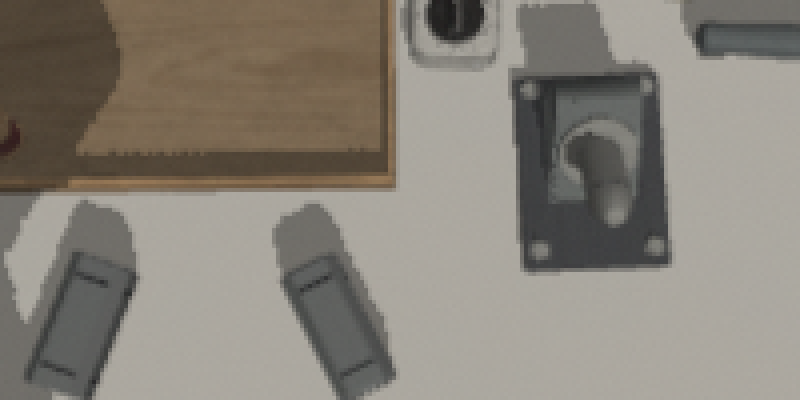

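The crop shows the pin leaning toward the robot and the bushes' axes at yaw of roughly -0.32 (left) and +0.48 (right). I'll go over them for a closer look with the wrist camera.

Careful with the scale: shifts go in cm and turns go in units of 0.25 rad. That gives: -0.024 m is -2.4, -0.0204 m is -2.04.

```bash
python3 steer.py '{"plan":[[-2.4, -2.04, -0.17, 0, 0, 0, 0.088], [-2.4, -2.04, -0.17, 0, 0, 0, 0.088], [-2.4, -2.04, -0.17, 0, 0, 0, 0.088], [-2.4, -2.04, -0.17, 0, 0, 0, 0.088], [-2.4, -2.04, -0.17, 0, 0, 0, 0.088], [-2.4, -2.04, -0.17, 0, 0, 0, 0.088], [-2.4, -2.04, -0.17, 0, 0, 0, 0.088], [-2.4, -2.04, -0.17, 0, 0, 0, 0.088], [-2.4, -2.04, -0.17, 0, 0, 0, 0.088], [-2.4, -2.04, -0.17, 0, 0, 0, 0.088], [-2.4, -2.04, -0.17, 0, 0, 0, 0.088], [0, 0, 0, 0, 0, 0, 0.088], [0, 0, 0, 0, 0, 0, 0.088]]}'
python3 - <<'E'
from h import *
cv2.imwrite("pics/w1.png",env.capture("wrist"));print(env.calibration("wrist"),env.observe()["qpos"])
E
```

```text
clock: 1.18
eef_pos: [0.3424, 0.2067, 0.2573]
tool_rot: [-3.141, -0.0, 2.834]
force: [-0.0, -0.3, 0.6]
opening: 0.088
grip_force: 0.0
{'fov_y': 65.70646984690485, 'cx': 318.11978069310715, 'cy': 197.45997151135057, 'rvec': array([-2.34880205, -1.71990735, -0.23608666]), 'tvec': array([-0.30022358, -0.29765415,  0.33605512])} [ 2.50263524e-01  1.57309188e-02  1.80219282e+00  2.60259566e-04
  1.32426955e+00 -1.01460616e+00]
```
View pics/w1.png

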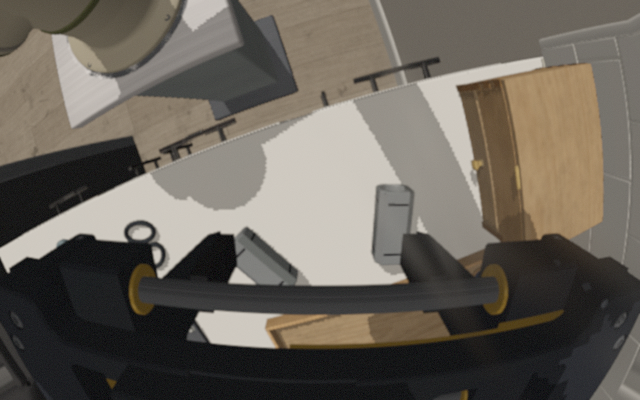

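The wrist view shows the left bush at about (393,225), with slot marks at (399,205) and (394,254), and the right bush at (265,258), partly hidden. The wooden cabinet is at right. I'll get the poses from the slot marks in the top view and check them against this one.

Run:
```python
from h import *
C=cam("wrist");print("campos in tool",(tool()[1].T@(-C[1].T@C[0]["tvec"]-tool()[0])).round(3),"axis",(tool()[1].T@C[1][2]).round(2))
g=cv2.cvtColor(cv2.imread("pics/top0.png"),6).astype(float)
def cen(g,x,y,r=5):
    w=g[y-r:y+r+1,x-r:x+r+1]; m=np.clip(np.median(w)-12-w,0,None); 
    yy,xx=np.mgrid[y-r:y+r+1,x-r:x+r+1]; return ((m*xx).sum()/m.sum(),(m*yy).sum()/m.sum())
for n,s in (("A",[(238,225),(229,247)]),("B",[(294,226),(304,247)])):
    c=[cen(g,*p,3) for p in s]; P=[plane("top",q,.046) for q in c]; d=P[0]-P[1]
    print(n,np.round(c,1),"centre",((P[0]+P[1])/2).round(4),"yaw",np.arctan2(d[1],d[0]).round(3),np.linalg.norm(d).round(3))
P=[plane("wrist",q,.046,C) for q in [(399.5,205),(394.5,254)]];d=P[0]-P[1];print("A wrist",(P[0]+P[1])/2,np.arctan2(d[1],d[0]),np.linalg.norm(d))
o=cv2.imread("pics/w1.png")
print(proj("wrist",[.44,.273,.046],C),proj("wrist",[.443,.09,.046],C))
g=cv2.imread("pics/w1.png")
cv2.imwrite("pics/c2.png",np.hstack([cv2.resize(g[170:270,350:450],None,fx=4,fy=4,interpolation=3),cv2.resize(g[210:310,215:315],None,fx=4,fy=4,interpolation=3)]))
```

```text
campos in tool [ 0.068 -0.001 -0.147] axis [-0.27 -0.    0.96]
A [[238.2 224.6]
 [228.9 246.7]] centre [0.441  0.2777 0.046 ] yaw -0.347 0.068
B [[294.  225.1]
 [304.  246.5]] centre [0.4435 0.0905 0.046 ] yaw 0.464 0.068
A wrist [0.44454763 0.27933262 0.046     ] 2.823485295972595 0.06713414593702659
[391.63161974 228.57176222] [257.35223181 269.21083989]
```

View pics/c2.png

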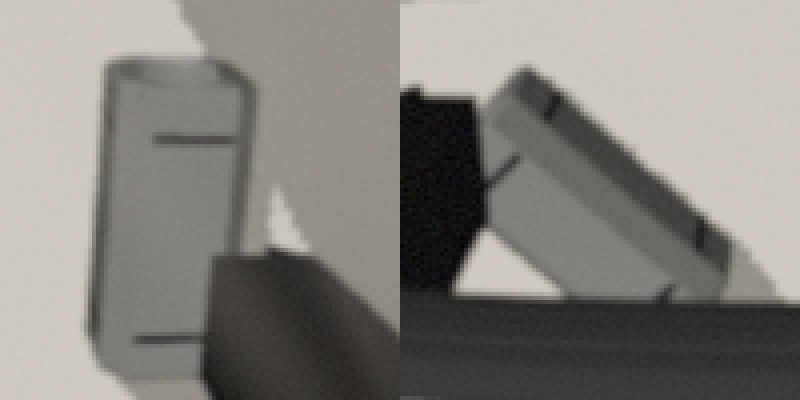

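The right-hand crop is bush B. In the left crop, the visible bore arc of bush A spans about 24 px against 21 px for the 28 mm flat. That makes the bore over 28 mm, so A should be the 36 mm one. I'll grasp A with the tool tilted 30°.

```bash
cat >> h.py <<'E'
def Rt(yaw,a):
    "tool x along -d, tilted so that tool z leans a towards d (yaw of d)"
    d=np.array([np.cos(yaw),np.sin(yaw),0]);k=np.array([0,0,1.])
    z=d*np.sin(a)-k*np.cos(a);x=-d*np.cos(a)-k*np.sin(a);return np.c_[x,np.cross(z,x),z]
def go(G,R,back=0):
    "print move so that the grasp point is at G (back m behind along tool z)"
    t,r=rel(np.asarray(G)+R[:,2]*(.019-back),R); print(back,"shift",t,"rot",r)
E
python3 - <<'E'
from h import *
c=np.array([.443,.2785,.028]);y=-.335;R=Rt(y,np.radians(30));d=np.array([np.cos(y),np.sin(y),0])
go(c-.015*d,R,.1);go(c-.015*d,R,0)
E
```

```text
0.1 shift [-0.0196  0.0998  0.159 ] rot [ 0.0075 -0.5242  0.0284]
0 shift [-0.0697  0.0983  0.2456] rot [ 0.0075 -0.5242  0.0284]
```

Scaled: 0.032 m is 3.2, 0.031 m is 3.1, -0.105 rad is -0.42.

```bash
python3 steer.py '{"plan":[[-0.4, 2, 3.2, 0, 0, 0, 0.088], [-0.4, 2, 3.2, 0, 0, 0, 0.088], [-0.4, 2, 3.2, 0, 0, 0, 0.088], [-0.4, 2, 3.2, 0, 0, 0, 0.088], [-0.4, 2, 3.1, 0, 0, 0, 0.088], [0, 0, 0, 0.006, -0.42, 0.0228, 0.088], [0, 0, 0, 0.006, -0.42, 0.0228, 0.088], [0, 0, 0, 0.006, -0.42, 0.0228, 0.088], [0, 0, 0, 0.006, -0.42, 0.0228, 0.088], [0, 0, 0, 0.006, -0.42, 0.0228, 0.088], [0, 0, 0, 0, 0, 0, 0.088], [0, 0, 0, 0, 0, 0, 0.088]]}'
python3 - <<'E'
from h import *
C=cam("wrist");g=env.capture("wrist")
c=np.array([.443,.2785,.028]);y=-.335;R=Rt(y,np.radians(30));d=np.array([np.cos(y),np.sin(y),0])
go(c-.015*d,R,0);print(env.observe()["qpos"].round(2))
e=proj("wrist",c-.05*d,C).round().astype(int);print(e)
x0=max(0,e[0]-60);y0=max(0,e[1]-60)
cv2.imwrite("pics/c3.png",cv2.resize(g[y0:y0+120,x0:x0+120],None,fx=4,fy=4,interpolation=3))
E
```

```text
clock: 2.23
eef_pos: [0.3897, 0.2974, 0.0978]
tool_rot: [-3.137, 0.497, 2.813]
force: [0.2, 0.1, 0.3]
opening: 0.0884
grip_force: 0.0
0 shift [-0.0027 -0.0002  0.1   ] rot [-0.0015 -0.0264  0.0038]
[ 0.61  0.36  1.95 -0.7   0.65 -0.1 ]
[319 171]
```

View pics/c3.png

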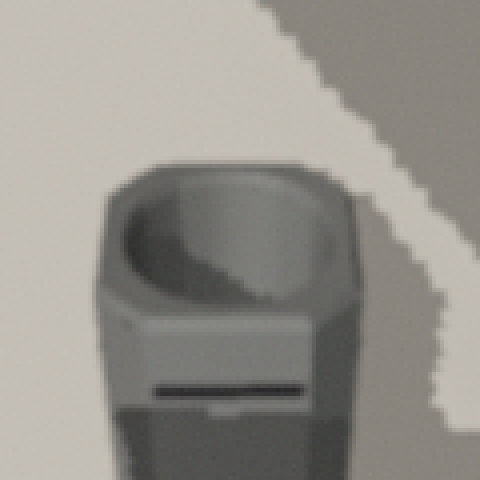

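The view into the end shows a bore about 210 px wide against 255 px outside, a ratio of 0.82. So A has the 36 mm bore. I'll descend and grip.

```bash
python3 steer.py '{"plan":[[-0.1, 0, 2.5, 0, -0.036, 0, 0.088], [-0.1, 0, 2.5, 0, -0.036, 0, 0.088], [-0.1, 0, 2.5, 0, -0.032, 0, 0.088], [0, 0, 2.5, 0, 0, 0, 0.088], [0, 0, 0, 0, 0, 0, 0.088], [0, 0, 0, 0, 0, 0, 0.03], [0, 0, 0, 0, 0, 0, 0.03], [0, 0, 0, 0, 0, 0, 0.03], [0, 0, 0, 0, 0, 0, 0.03], [0, 0, 0, 0, 0, 0, 0.03], [0, 0, 0, 0, 0, 0, 0.03]]}' 35
python3 - <<'E'
from h import *
t=cv2.imread("pics/top0.png")
# gauge: plate corners again, shoulder
P=[plane("top",c,.012) for c in [(354.2,163.5),(389.5,162.5),(392.5,210.5),(356.2,213)]];print(np.mean(P,0).round(4))
g=cv2.cvtColor(t,6)
m=((g<85)*255).astype(np.uint8);k=cv2.connectedComponentsWithStats(m[150:225,340:405])
for s in k[2]:print(s)
cs,_=cv2.findContours(m[150:225,340:405],0,2);c=max(cs,key=cv2.contourArea)
r=cv2.minAreaRect(c);b=cv2.boxPoints(r)+[340,150];Q=[plane("top",p,.012) for p in b]
print(b.round(1),np.round(Q,4),np.mean(Q,0))
print(g[160:216:4,350:398:3])
E
```

```text
clock: 3.2
eef_pos: [0.4399, 0.2792, 0.0132]
tool_rot: [-3.139, 0.527, 2.809]
force: [0.9, -0.2, 0.4]
opening: 0.0501
grip_force: 0.0
[ 0.5972 -0.1261  0.012 ]
[   0    0   65   75 3593]
[ 0  0  6  5 23]
[59  0  6  9 32]
[  13   13   39   50 1222]
[32 24  1  1  1]
[25 26  4  4  4]
[[352.8 164.1]
 [389.  162.1]
 [391.7 210.5]
 [355.5 212.5]] [[ 0.668  -0.0649  0.012 ]
 [ 0.6759 -0.1749  0.012 ]
 [ 0.5265 -0.1809  0.012 ]
 [ 0.5188 -0.0733  0.012 ]] [ 0.59729242 -0.12348982  0.012     ]
[[168 169 130 111 111 111 109 110 111 111 152 124 152 167 168 168]
 [167 101  74  68  68  57  58  48  48  49  51  60  94 123 168 169]
 [169  76 105  77  52  78  79  81  82  83  87  90  98 104 169 169]
 [168 110  63  45  58 104 104 104 103 104 103 103  69  80 168 168]
 [168 111  62  56  61 101  79 126 131 131 119 102  64  64 168 169]
 [168 122  65  64  58  90  66  66  78  82 131 131  66  66 168 168]
 [168 168  66  65  59 118  67  63  75  81  96 125  64  66 169 169]
 [168 168  65  65  78 102 129  59  73  81  86 104  65  63 168 168]
 [167 169  64  64  87 102 102  69  72  88  95 103  64  66 162 168]
 [167 168  63  63  65  65  65  62  70 102 114  72  63  67 157 168]
 [168 168  63  64  65  63  67  64  64 115 111  66  63  67 152 168]
 [168 168  63  62  66  64  67  65  65  65  64  65  57  87 141 169]
 [169 169  64 122  84  64  65  66  64  65  64  66  74 107 100 168]
 [168 167 108  94 101 108 113 119 121 130 131 132 148 147 169 168]]
```

```bash
python3 steer.py '{"plan":[[0, 0, 0, 0, 0, 0, 0.03], [0, 0, 0, 0, 0, 0, 0.03], [0, 0, 0, 0, 0, 0, 0.03], [0, 0, 0, 0, 0, 0, 0.03]]}' 35
python3 - <<'E'
from h import *
t=cv2.imread("pics/top0.png");s=cv2.imread("pics/side0.png")
cv2.imwrite("pics/c4.png",np.hstack([cv2.resize(t[155:220,345:400],None,fx=7,fy=7,interpolation=2),cv2.resize(s[160:225,330:385],None,fx=7,fy=7,interpolation=2)]))
E
```

```text
clock: 3.53
eef_pos: [0.44, 0.2792, 0.013]
tool_rot: [-3.138, 0.527, 2.809]
force: [-3.4, 1.2, 6.1]
opening: 0.0458
grip_force: 35.0
```

View pics/c4.png

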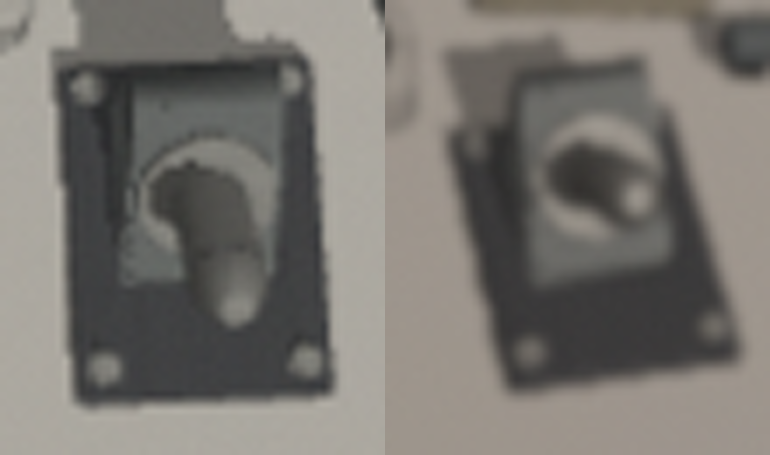

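The crops put the pin tip face at about (378.7,199.1) in the top view and (366.0,187.6) in the side view. The shoulder centre is at about (361.1,185.3) in the side view.

Run:
```python
from h import *
T=tri([ray("top",(378.7,199.1)),ray("side",(366,187.6))]);print("tip",T)
S=plane("side",(361.1,185.3),.056);print("sh",S, "top at .115",plane("top",(378.7,199.1),.115),"side",plane("side",(366,187.6),.115))
B=[plane("top",np.array(p)/7+(345,155),.014) for p in [(87,87),(291,80),(105,368),(305,360)]];print(np.round(B,4),np.mean(B,0))
v=B[0]+B[1]-B[2]-B[3];print("yaw",np.arctan2(v[1],v[0]), np.arctan2(*( (B[0]+B[2]-B[1]-B[3])[[1,0]]))-np.pi/2)
o=env.observe();print(o["qpos"].round(2))
```

```text
tip [ 0.53771148 -0.12815395  0.1229774 ]
sh [ 0.59895508 -0.12896452  0.056     ] top at .115 [ 0.53941626 -0.1286782   0.115     ] side [ 0.54367657 -0.1304065   0.115     ]
[[ 0.6572 -0.0788  0.014 ]
 [ 0.6615 -0.1671  0.014 ]
 [ 0.5336 -0.0866  0.014 ]
 [ 0.5384 -0.1714  0.014 ]] [ 0.59768488 -0.12597276  0.014     ]
yaw 0.04914285524358861 0.052490062466938436
[ 0.52  0.57  1.94 -1.    0.47  0.16]
```

```bash
cat >> h.py <<'E'
S=np.array([.600,-.127,.056]);GY=.05;u=np.array([-np.cos(GY),-np.sin(GY),1])/2**.5
OFF=None
E
python3 - <<'E'
from h import *
q,R=tool();o=R.T@(np.array([.443,.2785,.023])-q);print("off",o)
R2=Rt(GY,.527-np.pi/4);print(rel(q,R2))
tgt=S+u*.155-R2@np.array([o[0],0,o[2]]);w=R2.T@(tgt-(q+[0,0,.16]));print(tgt,"after lift+rot shift",w)
E
python3 steer.py '{"plan":[[-1.6, 0, -2.76, 0, 0, 0, 0.03], [-1.6, 0, -2.76, 0, 0, 0, 0.03], [-1.6, 0, -2.76, 0, 0, 0, 0.03], [-1.6, 0, -2.76, 0, 0, 0, 0.03], [-1.6, 0, -2.76, 0, 0, 0, 0.03], [0, 0, 0, 0, 0, 0, 0.03]]}'
```

```text
off [-0.00769837  0.00035175 -0.00707639]
(array([0., 0., 0.]), array([-0.0555,  0.7748, -0.3903]))
[ 0.48129595 -0.13294015  0.16072727] after lift+rot shift [-0.02315019 -0.41364988  0.00658944]
clock: 4.03
eef_pos: [0.4417, 0.2807, 0.178]
tool_rot: [3.137, 0.532, 2.805]
force: [0.3, 0.7, -0.4]
opening: 0.0453
grip_force: 35.0
```

Scaled: 0.097 rad is 0.388.

```bash
python3 steer.py '{"plan":[[0, 0, 0, -0.028, 0.388, -0.196, 0.03], [0, 0, 0, -0.028, 0.388, -0.196, 0.03], [0, 0, 0, -0.028, 0.388, -0.196, 0.03], [0, 0, 0, -0.028, 0.388, -0.196, 0.03], [0, 0, 0, -0.028, 0.388, -0.196, 0.03], [0, 0, 0, -0.028, 0.388, -0.196, 0.03], [0, 0, 0, -0.028, 0.388, -0.196, 0.03], [0, 0, 0, -0.028, 0.388, -0.196, 0.03], [0, 0, 0, 0, 0, 0, 0.03], [0, 0, 0, 0, 0, 0, 0.03]]}'
python3 - <<'E'
from h import *
q,R=tool();R2=Rt(GY,.527-np.pi/4);o=np.array([-.0077,0,-.0071])
print(rel(S+u*.155-R2@o,R2),env.observe()["qpos"].round(2))
E
```

```text
clock: 4.87
eef_pos: [0.4402, 0.2789, 0.1706]
tool_rot: [-3.137, -0.25, -3.099]
force: [-0.4, -0.4, -1.7]
opening: 0.046
grip_force: 35.0
(array([-0.0253, -0.4132,  0.0055]), array([-0.0024,  0.0083, -0.0073])) [ 0.31  0.49  1.45  0.06  1.45 -1.32]
```

```bash
python3 steer.py '{"plan":[[-0.2, -3.45, 0.05, 0, 0.004, -0.004, 0.03], [-0.2, -3.45, 0.05, 0, 0.004, -0.004, 0.03], [-0.2, -3.45, 0.05, 0, 0.004, -0.004, 0.03], [-0.2, -3.45, 0.05, 0, 0.004, -0.004, 0.03], [-0.2, -3.45, 0.05, 0, 0.004, -0.004, 0.03], [-0.2, -3.45, 0.05, 0, 0.004, -0.004, 0.03], [-0.2, -3.45, 0.05, 0, 0.004, -0.004, 0.03], [-0.2, -3.45, 0.05, 0, 0.004, 0, 0.03], [-0.2, -3.45, 0.05, 0, 0, 0, 0.03], [-0.2, -3.45, 0.05, 0, 0, 0, 0.03], [-0.2, -3.45, 0.05, 0, 0, 0, 0.03], [-0.2, -3.45, 0, 0, 0, 0, 0.03], [0, 0, 0, 0, 0, 0, 0.03], [0, 0, 0, 0, 0, 0, 0.03]]}'
python3 - <<'E'
from h import *
q,R=tool();R2=Rt(GY,.527-np.pi/4);o=np.array([-.0077,0,-.0071])
print(rel(S+u*.155-R2@o,R2),env.observe()["qpos"].round(2))
C=cam("wrist");g=env.capture("wrist");L=-u
b=q+R@o; e=proj("wrist",b-L*.05,C);print("trail end",e,"pin tip",proj("wrist",S+u*.084,C),"shoulder",proj("wrist",S,C))
x0,y0=int(e[0])-75,max(0,int(e[1])-75)
t=env.capture("top");print(x0,y0)
cv2.imwrite("pics/c5.png",np.hstack([cv2.resize(g[y0:y0+150,x0:x0+150],(400,400),interpolation=2),cv2.resize(t[150:225,340:415],(400,400),interpolation=2)]))
E
```

```text
clock: 6.03
eef_pos: [0.4822, -0.1337, 0.1609]
tool_rot: [-3.139, -0.257, -3.092]
force: [0.2, 0.0, -2.5]
opening: 0.0457
grip_force: 35.0
(array([0.0008, 0.0008, 0.0004]), array([-0.0026,  0.001 , -0.0007])) [-0.44  0.47  1.51 -0.13  1.39 -2.03]
trail end [321.29887319 198.35179101] pin tip [321.49849686 316.58584151] shoulder [320.87814354 348.88878856]
246 123
```

View pics/c5.png

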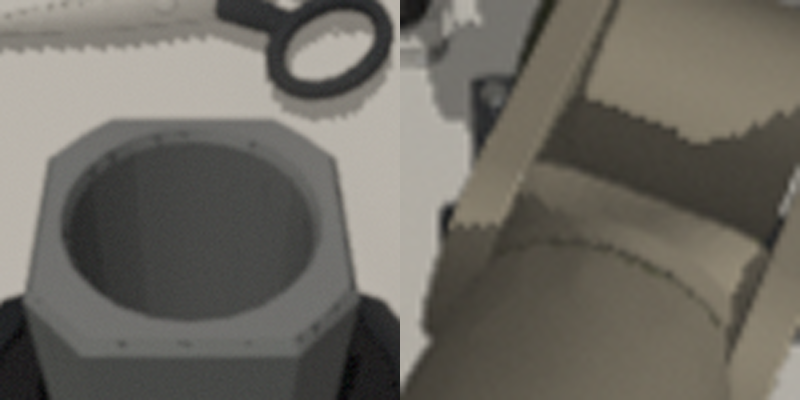

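The left crop shows A's open end centred at about (318.4,209), with the bore plainly large. The hand covers the gauge in the top view. I'll start sliding it onto the pin while watching the force.

```bash
python3 steer.py '{"plan":[[0.08, 0.08, 0.04, 0, 0, 0, 0.03], [-0.864, 0, 0.503, 0, 0, 0, 0.03], [-0.864, 0, 0.503, 0, 0, 0, 0.03], [0, 0, 0, 0, 0, 0, 0.03], [0, 0, 0, 0, 0, 0, 0.03]]}'; python3 steer.py '{"plan":[[-0.432, 0, 0.252, 0, 0, 0, 0.03], [-0.432, 0, 0.252, 0, 0, 0, 0.03], [-0.432, 0, 0.252, 0, 0, 0, 0.03], [-0.432, 0, 0.252, 0, 0, 0, 0.03], [0, 0, 0, 0, 0, 0, 0.03]]}'
python3 - <<'E'
from h import *
q,R=tool();o=np.array([-.0077,0,-.0071]);b=q+R@o-S;e=np.cross(u,[np.sin(GY),-np.cos(GY),0]);print("along",b@u,"y",b@[-np.sin(GY),np.cos(GY),0],"perp",b@e,env.observe()["torque"].round(2))
E
```

```text
clock: 6.55
eef_pos: [0.496, -0.1312, 0.146]
tool_rot: [-3.141, -0.26, -3.088]
force: [-0.4, 0.4, -1.3]
opening: 0.0457
grip_force: 35.0
clock: 6.97
eef_pos: [0.5102, -0.1308, 0.1318]
tool_rot: [-3.141, -0.26, -3.089]
force: [-0.1, 0.3, -1.9]
opening: 0.0458
grip_force: 35.0
along 0.11401084525308283 y 0.0006791840076684332 perp 3.4171292314440816e-05 [-0.01 -0.21  0.02]
```

Scaled: -0.00432 m is -0.432, 0.00252 m is 0.252.

```bash
python3 steer.py '{"plan":[[-0.432, 0, 0.252, 0, 0, 0, 0.03], [-0.432, 0, 0.252, 0, 0, 0, 0.03], [0, 0, 0, 0, 0, 0, 0.03]]}'; python3 steer.py '{"plan":[[-0.432, 0, 0.252, 0, 0, 0, 0.03], [-0.432, 0, 0.252, 0, 0, 0, 0.03], [-0.432, 0, 0.252, 0, 0, 0, 0.03], [-0.432, 0, 0.252, 0, 0, 0, 0.03], [0, 0, 0, 0, 0, 0, 0.03]]}'
```

```text
clock: 7.22
eef_pos: [0.5173, -0.1305, 0.1248]
tool_rot: [-3.141, -0.259, -3.089]
force: [0.8, -0.1, -2.0]
opening: 0.0456
grip_force: 35.0
clock: 7.63
eef_pos: [0.5314, -0.1297, 0.1105]
tool_rot: [-3.141, -0.259, -3.089]
force: [-0.5, 0.2, -2.5]
opening: 0.0456
grip_force: 35.0
```

```bash
python3 steer.py '{"plan":[[-0.432, 0, 0.252, 0, 0, 0, 0.03], [-0.432, 0, 0.252, 0, 0, 0, 0.03], [-0.432, 0, 0.252, 0, 0, 0, 0.03], [-0.432, 0, 0.252, 0, 0, 0, 0.03], [0, 0, 0, 0, 0, 0, 0.03]]}'; python3 steer.py '{"plan":[[-0.26, 0, 0.15, 0, 0, 0, 0.03], [-0.26, 0, 0.15, 0, 0, 0, 0.03], [0, 0, 0, 0, 0, 0, 0.03], [0, 0, 0, 0, 0, 0, 0.03]]}'
```

```text
clock: 8.05
eef_pos: [0.5455, -0.129, 0.0963]
tool_rot: [-3.141, -0.259, -3.089]
force: [-0.5, -0.5, -1.0]
opening: 0.0457
grip_force: 35.0
clock: 8.38
eef_pos: [0.5495, -0.1289, 0.0929]
tool_rot: [-3.141, -0.259, -3.089]
force: [0.5, 0.2, -1.7]
opening: 0.0455
grip_force: 35.0
```

Run:
```python
from h import *
q,R=tool();o=np.array([-.0077,0,-.0071]);b=q+R@o-S;e=np.cross(u,[np.sin(GY),-np.cos(GY),0]);print("along",b@u,"y",b@[-np.sin(GY),np.cos(GY),0],"perp",b@e,env.observe()["torque"].round(2))
```

```text
along 0.058776080488235835 y 0.0006798992133413317 perp 0.00036595950967627494 [ 0.05 -0.12  0.07]
```

Still no contact force. I'll keep going in small steps.

Scaled: -0.0026 m is -0.26, 0.0015 m is 0.15.

```bash
python3 steer.py '{"plan":[[-0.26, 0, 0.15, 0, 0, 0, 0.03], [0, 0, 0, 0, 0, 0, 0.03], [0, 0, 0, 0, 0, 0, 0.03]]}'; python3 steer.py '{"plan":[[-0.26, 0, 0.15, 0, 0, 0, 0.03], [0, 0, 0, 0, 0, 0, 0.03], [0, 0, 0, 0, 0, 0, 0.03]]}';  python3 steer.py '{"plan":[[-0.17, 0, 0.1, 0, 0, 0, 0.03], [0, 0, 0, 0, 0, 0, 0.03], [0, 0, 0, 0, 0, 0, 0.03]]}'
```

```text
clock: 8.63
eef_pos: [0.5516, -0.1288, 0.0908]
tool_rot: [-3.141, -0.259, -3.089]
force: [0.4, 0.4, -2.2]
opening: 0.046
grip_force: 35.0
clock: 8.88
eef_pos: [0.5537, -0.1286, 0.0886]
tool_rot: [-3.141, -0.259, -3.089]
force: [-0.9, -0.4, -1.7]
opening: 0.0458
grip_force: 35.0
clock: 9.13
eef_pos: [0.5551, -0.1286, 0.0873]
tool_rot: [-3.141, -0.259, -3.089]
force: [-0.1, -1.1, -1.1]
opening: 0.0458
grip_force: 35.0
```

```bash
for i in 1; do :; done; python3 steer.py '{"plan":[[-0.17, 0, 0.1, 0, 0, 0, 0.03], [0, 0, 0, 0, 0, 0, 0.03]]}'; python3 steer.py '{"plan":[[-0.17, 0, 0.1, 0, 0, 0, 0.03], [0, 0, 0, 0, 0, 0, 0.03], [0, 0, 0, 0, 0, 0, 0.03]]}';  python3 steer.py '{"plan":[[-0.17, 0, 0.1, 0, 0, 0, 0.03], [0, 0, 0, 0, 0, 0, 0.03], [0, 0, 0, 0, 0, 0, 0.03]]}'
```

```text
clock: 9.3
eef_pos: [0.5553, -0.1285, 0.0872]
tool_rot: [-3.141, -0.263, -3.089]
force: [-11.0, 1.9, 10.6]
opening: 0.0453
grip_force: 35.0
clock: 9.55
eef_pos: [0.5555, -0.1283, 0.0869]
tool_rot: [-3.141, -0.266, -3.089]
force: [-19.2, 3.3, 22.3]
opening: 0.0458
grip_force: 35.0
clock: 9.8
eef_pos: [0.5563, -0.1282, 0.0864]
tool_rot: [-3.142, -0.268, -3.089]
force: [-26.3, 3.3, 31.4]
opening: 0.0455
grip_force: 35.0
```

Contact came at the nominal home position, with the force purely along the pin, so the bush is home on the shoulder. I'll relieve the preload, let go and back off.

```bash
python3 steer.py '{"plan":[[0.36, 0, -0.21, 0, 0, 0, 0.03], [0, 0, 0, 0, 0, 0, 0.03], [0, 0, 0, 0, 0, 0, 0.088], [0, 0, 0, 0, 0, 0, 0.088], [0, 0, 0, 0, 0, 0, 0.088], [0, 0, 0, 0, 0, 0, 0.088], [0, 0, 0, 0, 0, 0, 0.088], [0, 0, 0, 0, 0, 0, 0.088], [0, 0, 0, 0, 0, 0, 0.088]]}'
python3 - <<'E'
from h import *
q,R=tool();print(rel(q,Rt(GY,np.radians(38))));print(q)
C=cam("wrist");g=env.capture("wrist");cv2.imwrite("pics/w6.png",g)
for z in(.1,.0):print(proj("wrist",S+u*z,C))
E
```

```text
clock: 10.55
eef_pos: [0.5564, -0.1285, 0.0861]
tool_rot: [-3.141, -0.259, -3.089]
force: [0.4, 0.7, 0.4]
opening: 0.0874
grip_force: 0.0
(array([0., 0., 0.]), array([-2.000e-04, -9.219e-01,  2.900e-03]))
[ 0.55635983 -0.12852001  0.08605353]
[320.00899938 195.81936989]
[319.14491131 304.97057829]
```

```bash
python3 steer.py '{"plan":[[0, 0, -3, 0, 0, 0, 0.088], [0, 0, -3, 0, 0, 0, 0.088], [0, 0, -3, 0, 0, 0, 0.088], [0, 0, 0, 0, -0.48, 0, 0.088], [0, 0, 0, 0, -0.48, 0, 0.088], [0, 0, 0, 0, -0.48, 0, 0.088], [0, 0, 0, 0, -0.48, 0, 0.088], [0, 0, 0, 0, -0.48, 0, 0.088], [0, 0, 0, 0, -0.48, 0, 0.088], [0, 0, 0, 0, -0.48, 0, 0.088], [0, 0, 0, 0, -0.468, 0, 0.088], [0, 0, 0, 0, 0, 0, 0.088], [0, 0, 0, 0, 0, 0, 0.088]]}'
python3 - <<'E'
from h import *
R=Rt(GY,np.radians(40))
go(S+.075*u,R,.09);go(S+.075*u,R,0);print(env.observe()["qpos"].round(2))
C=cam("wrist");g=env.capture("wrist");cv2.imwrite("pics/w7.png",g);print(proj("wrist",S+.1*u,C))
E
```

```text
clock: 11.68
eef_pos: [0.5798, -0.1257, 0.173]
tool_rot: [3.135, 0.648, -3.087]
force: [-0.3, -1.1, 0.5]
opening: 0.0879
grip_force: 0.0
0.09 shift [ 0.0684 -0.0017 -0.0399] rot [ 0.0094 -0.05    0.0033]
0 shift [ 0.0639 -0.0026  0.05  ] rot [ 0.0094 -0.05    0.0033]
[-0.57  0.29  1.86  0.73  0.56 -2.74]
[316.59886966 111.84214184]
```

View pics/w7.png

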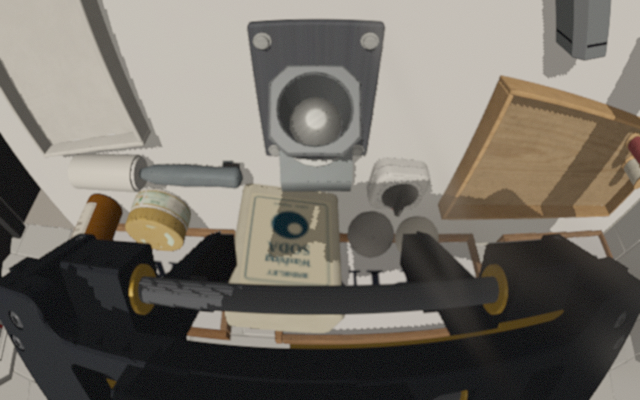

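The view shows the bush seated on the pin. Its end is centred at (315,112) against (316.6,111.8) predicted for home, with the pin tip visible inside. Now I'll take the upper end along the pin direction.

Careful with the scale: shifts go in cm and turns go in units of 0.25 rad. That gives: 0.023 m is 2.3, 0.022 m is 2.2, 0.003 rad is 0.012.

```bash
python3 steer.py '{"plan":[[2.3, -0.05, -1.33, 0.012, 0, 0.004, 0.088], [2.3, -0.05, -1.33, 0.012, 0, 0.004, 0.088], [2.2, -0.05, -1.33, 0.012, 0, 0.004, 0.088], [0, 0, 0, 0, 0, 0, 0.088], [0, 0, 0, 0, 0, 0, 0.088]]}'
python3 - <<'E'
from h import *
R=Rt(GY,.648)
go(S+.073*u,R,.09);go(S+.073*u,R,0);print(env.observe()["qpos"].round(2))
E
```

```text
clock: 12.15
eef_pos: [0.5068, -0.1281, 0.1716]
tool_rot: [-3.139, 0.638, -3.095]
force: [-0.1, -0.6, -0.2]
opening: 0.088
grip_force: 0.0
0.09 shift [ 0.0054 -0.0035  0.0051] rot [-0.0047 -0.01   -0.0029]
0 shift [ 0.0046 -0.0031  0.0951] rot [-0.0047 -0.01   -0.0029]
[-0.67  0.15  2.05  0.79  0.58 -2.88]
```

Joint 6 is at its limit, so I'll turn the hand half round, which gives the same grasp.

Scaled: 0.12 rad is 0.48.

```bash
python3 steer.py '{"plan":[[0, 0, 0, 0, 0, 0.48, 0.088], [0, 0, 0, 0, 0, 0.48, 0.088], [0, 0, 0, 0, 0, 0.48, 0.088], [0, 0, 0, 0, 0, 0.48, 0.088], [0, 0, 0, 0, 0, 0.48, 0.088], [0, 0, 0, 0, 0, 0.48, 0.088], [0, 0, 0, 0, 0, 0.48, 0.088], [0, 0, 0, 0, 0, 0.48, 0.088], [0, 0, 0, 0, 0, 0.48, 0.088], [0, 0, 0, 0, 0, 0.48, 0.088], [0, 0, 0, 0, 0, 0.48, 0.088], [0, 0, 0, 0, 0, 0.48, 0.088], [0, 0, 0, 0, 0, 0.48, 0.088], [0, 0, 0, 0, 0, 0.48, 0.088], [0, 0, 0, 0, 0, 0.48, 0.088], [0, 0, 0, 0, 0, 0.48, 0.088]]}' && python3 steer.py '{"plan":[[0, 0, 0, 0, 0, 0.48, 0.088], [0, 0, 0, 0, 0, 0.48, 0.088], [0, 0, 0, 0, 0, 0.48, 0.088], [0, 0, 0, 0, 0, 0.48, 0.088], [0, 0, 0, 0, 0, 0.48, 0.088], [0, 0, 0, 0, 0, 0.48, 0.088], [0, 0, 0, 0, 0, 0.48, 0.088], [0, 0, 0, 0, 0, 0.48, 0.088], [0, 0, 0, 0, 0, 0.48, 0.088], [0, 0, 0, 0, 0, 0.48, 0.088], [0, 0, 0, 0, 0, 0.08, 0.088], [0, 0, 0, 0, 0, 0, 0.088], [0, 0, 0, 0, 0, 0, 0.088]]}'
python3 - <<'E'
from h import *
R=Rt(GY,.66)@np.diag([-1,-1,1])
go(S+.073*u,R,.09);go(S+.073*u,R,0);print(env.observe()["qpos"].round(2))
E
```

```text
clock: 13.48
eef_pos: [0.5076, -0.1279, 0.1709]
tool_rot: [2.534, -0.207, 1.327]
force: [-0.0, -0.7, -0.0]
opening: 0.0884
grip_force: 0.0
clock: 14.57
eef_pos: [0.5068, -0.1277, 0.1707]
tool_rot: [3.137, -0.638, 0.052]
force: [-0.4, 0.5, 0.3]
opening: 0.0881
grip_force: 0.0
0.09 shift [-0.0058  0.0039  0.0044] rot [0.0035 0.0221 0.0019]
0 shift [-0.0039  0.0036  0.0944] rot [0.0035 0.0221 0.0019]
[-0.67  0.15  2.05  0.79  0.58  0.26]
```

```bash
python3 steer.py '{"plan":[[-0.3, 0.2, 0.2, 0.014, 0.044, 0.008, 0.088], [-0.28, 0.19, 0.24, 0, 0.044, 0, 0.088], [0, 0, 3, 0, 0, 0, 0.088], [0, 0, 3, 0, 0, 0, 0.088], [0, 0, 3, 0, 0, 0, 0.088], [0, 0, 0, 0, 0, 0, 0.088], [0, 0, 0, 0, 0, 0, 0.088]]}'
python3 - <<'E'
from h import *
R=Rt(GY,.66)@np.diag([-1,-1,1])
go(S+.073*u,R,0);print(env.observe()["qpos"].round(2))
E
```

```text
clock: 15.15
eef_pos: [0.5596, -0.1284, 0.0915]
tool_rot: [-3.138, -0.658, 0.047]
force: [-0.4, -0.9, -0.2]
opening: 0.0879
grip_force: 0.0
0 shift [ 0.001   0.0006 -0.0006] rot [-0.0017  0.0018 -0.0023]
[-0.6   0.4   1.99  1.11  0.42 -0.04]
```

Scaled: -0.015 m is -1.5, -0.01 m is -1.

```bash
python3 steer.py '{"plan":[[0, 0, 0, 0, 0, 0, 0.03], [0, 0, 0, 0, 0, 0, 0.03], [0, 0, 0, 0, 0, 0, 0.03], [0, 0, 0, 0, 0, 0, 0.03], [0, 0, 0, 0, 0, 0, 0.03], [0, 0, 0, 0, 0, 0, 0.03], [0, 0, 0, 0, 0, 0, 0.03], [0, 0, 0, 0, 0, 0, 0.03]]}' 35; python3 steer.py '{"plan":[[-0.06, 0, -0.5, 0, 0, 0, 0.03], [-0.12, 0, -1, 0, 0, 0, 0.03], [-0.19, 0, -1.5, 0, 0, 0, 0.03], [-0.19, 0, -1.5, 0, 0, 0, 0.03], [0, 0, 0, 0, 0, 0, 0.03]]}'
```

```text
clock: 15.82
eef_pos: [0.5597, -0.129, 0.0929]
tool_rot: [-3.139, -0.661, 0.045]
force: [-2.7, 0.1, 3.6]
opening: 0.0459
grip_force: 35.0
clock: 16.23
eef_pos: [0.5268, -0.1306, 0.1259]
tool_rot: [-3.14, -0.661, 0.045]
force: [0.1, -0.9, -0.8]
opening: 0.0459
grip_force: 35.0
```

Scaled: -0.02 m is -2, -0.0025 m is -0.25.

```bash
python3 steer.py '{"plan":[[-0.25, 0, -2, 0, 0, 0, 0.03], [-0.25, 0, -2, 0, 0, 0, 0.03], [-0.25, 0, -2, 0, 0, 0, 0.03], [-0.25, 0, -2, 0, 0, 0, 0.03], [0, 0, 0, 0, 0, 0, 0.03], [0, 0, 0, 0, 0, 0, 0.03]]}'
python3 - <<'E'
from h import *
F=np.diag([-1,-1,1])
Rg=Ro.from_euler("xyz",[-3.139,-.661,.045]).as_matrix();o=Rg.T@(S+.05*u-[.5597,-.129,.0929]);print("off",o.round(4))
q,R=tool();ax=Rg.T@u;print("bush axis in tool",ax,env.observe()["qpos"].round(2))
R2=Rt(GY,.66-np.pi/4)@F; print("axis world",R2@ax)
T=np.array([.52,-.385,.15]);t=T-R2@o
print(rel(q,R2),t,"shift after rot",R2.T@(t-q))
E
```

```text
clock: 16.73
eef_pos: [0.471, -0.1336, 0.1818]
tool_rot: [-3.14, -0.661, 0.045]
force: [-0.1, -0.3, -2.5]
opening: 0.0458
grip_force: 35.0
off [0.003  0.     0.0043]
bush axis in tool [-1.24070593e-01  9.62905328e-04 -9.92272927e-01] [-0.76  0.06  2.13  0.84  0.64  0.16]
axis world [ 1.05383966e-03 -9.11374278e-04  9.99999029e-01]
(array([0., 0., 0.]), array([-2.000e-04, -7.865e-01, -4.500e-03])) [ 0.51756828 -0.38511888  0.15462617] shift after rot [0.03711502 0.25355075 0.02273129]
```

```bash
python3 steer.py '{"plan":[[0, 0, 0, 0, -0.4496, -0.0024, 0.03], [0, 0, 0, 0, -0.4496, -0.0024, 0.03], [0, 0, 0, 0, -0.4496, -0.0024, 0.03], [0, 0, 0, 0, -0.4496, -0.0024, 0.03], [0, 0, 0, 0, -0.4496, -0.0024, 0.03], [0, 0, 0, 0, -0.4496, -0.0024, 0.03], [0, 0, 0, 0, -0.4496, -0.0024, 0.03], [0.46, 3.17, 0.28, 0, 0, 0, 0.03], [0.46, 3.17, 0.28, 0, 0, 0, 0.03], [0.46, 3.17, 0.28, 0, 0, 0, 0.03], [0.46, 3.17, 0.28, 0, 0, 0, 0.03], [0.46, 3.17, 0.28, 0, 0, 0, 0.03], [0.46, 3.17, 0.28, 0, 0, 0, 0.03], [0.46, 3.17, 0.28, 0, 0, 0, 0.03], [0.46, 3.17, 0.28, 0, 0, 0, 0.03], [0, 0, 0, 0, 0, 0, 0.03], [0, 0, 0, 0, 0, 0, 0.03]]}'
python3 - <<'E'
from h import *
F=np.diag([-1,-1,1]);R2=Rt(GY,.66-np.pi/4)@F;o=np.array([.003,0,.0043]);ax=np.array([-.124,.001,-.9923])
q,R=tool();print("axis",R@ax,"centre",q+R@o,rel(np.array([.52,-.385,.058])-R2@o,R2),env.observe()["qpos"].round(2))
E
```

```text
clock: 18.15
eef_pos: [0.5202, -0.3834, 0.1513]
tool_rot: [-3.132, 0.085, 0.056]
force: [0.4, 0.9, -1.8]
opening: 0.0456
grip_force: 35.0
axis [-0.03905329 -0.01243957  0.99917786] centre [ 0.52282744 -0.38324009  0.14678827] (array([0.0048, 0.0024, 0.0886]), array([-0.0087, -0.0407,  0.0057])) [-0.79  0.69  1.14 -0.06  1.37  0.74]
```

```bash
python3 steer.py '{"plan":[[0, 0, 0, -0.0348, -0.1628, 0.0228, 0.03], [0, 0, 2.8, 0, 0, 0, 0.03], [0, 0, 2.8, 0, 0, 0, 0.03], [0, 0, 2.6, 0, 0, 0, 0.03], [0, 0, 0, 0, 0, 0, 0.03], [0, 0, 0, 0, 0, 0, 0.03]]}'
python3 - <<'E'
from h import *
F=np.diag([-1,-1,1]);R2=Rt(GY,.66-np.pi/4)@F;o=np.array([.003,0,.0043]);ax=np.array([-.124,.001,-.9923])
q,R=tool();print("axis",R@ax,"centre",q+R@o,rel(np.array([.52,-.385,.055])-R2@o,R2),(R.T@[0,0,-1]).round(3))
E
```

```text
clock: 18.65
eef_pos: [0.5099, -0.3825, 0.0722]
tool_rot: [3.141, 0.126, 0.051]
force: [-0.2, 0.4, -0.5]
opening: 0.0458
grip_force: 35.0
axis [ 1.20001523e-03 -6.40236985e-05  1.00001742e+00] centre [ 0.51236055 -0.382348    0.06760413] (array([0.009 , 0.003 , 0.0116]), array([0.0011, 0.0001, 0.0014])) [ 0.125 -0.001  0.992]
```

Now down in small steps until it touches.

Scaled: 0.0079 m is 0.79, 0.001 m is 0.1.

```bash
python3 steer.py '{"plan":[[0.1, 0, 0.79, 0, 0, 0, 0.03], [0, 0, 0, 0, 0, 0, 0.03], [0, 0, 0, 0, 0, 0, 0.03]]}'; python3 steer.py '{"plan":[[0.02, 0, 0.2, 0, 0, 0, 0.03], [0, 0, 0, 0, 0, 0, 0.03], [0, 0, 0, 0, 0, 0, 0.03]]}';python3 steer.py '{"plan":[[0.02, 0, 0.2, 0, 0, 0, 0.03], [0, 0, 0, 0, 0, 0, 0.03], [0, 0, 0, 0, 0, 0, 0.03]]}'
```

```text
clock: 18.9
eef_pos: [0.5102, -0.384, 0.066]
tool_rot: [3.137, 0.123, 0.05]
force: [0.0, -0.0, -1.5]
opening: 0.0453
grip_force: 35.0
clock: 19.15
eef_pos: [0.5097, -0.3841, 0.0635]
tool_rot: [3.138, 0.124, 0.05]
force: [-0.8, -1.1, -1.7]
opening: 0.0461
grip_force: 35.0
clock: 19.4
eef_pos: [0.5095, -0.384, 0.0611]
tool_rot: [3.138, 0.124, 0.05]
force: [0.8, 0.1, -1.7]
opening: 0.0456
grip_force: 35.0
```

```bash
python3 steer.py '{"plan":[[0.02, 0, 0.15, 0, 0, 0, 0.03], [0, 0, 0, 0, 0, 0, 0.03], [0, 0, 0, 0, 0, 0, 0.03]]}'; python3 steer.py '{"plan":[[0.02, 0, 0.15, 0, 0, 0, 0.03], [0, 0, 0, 0, 0, 0, 0.03], [0, 0, 0, 0, 0, 0, 0.03]]}'
```

```text
clock: 19.65
eef_pos: [0.5095, -0.384, 0.0596]
tool_rot: [3.138, 0.124, 0.05]
force: [-0.7, 0.4, -1.6]
opening: 0.0456
grip_force: 35.0
clock: 19.9
eef_pos: [0.5098, -0.3841, 0.0591]
tool_rot: [3.138, 0.124, 0.05]
force: [-0.3, 1.3, 4.4]
opening: 0.0454
grip_force: 35.0
```

```bash
python3 steer.py '{"plan":[[0, 0, 0, 0, 0, 0, 0.088], [0, 0, 0, 0, 0, 0, 0.088], [0, 0, 0, 0, 0, 0, 0.088], [0, 0, 0, 0, 0, 0, 0.088], [0, 0, 0, 0, 0, 0, 0.088], [0, 0, 0, 0, 0, 0, 0.088], [0, 0, 0, 0, 0, 0, 0.088], [-0.1, 0, -1, 0, 0, 0, 0.088], [-0.25, 0, -2, 0, 0, 0, 0.088], [-0.46, 0, -3.7, 0, 0, 0, 0.088], [-0.46, 0, -3.7, 0, 0, 0, 0.088], [-0.46, 0, -3.7, 0, 0, 0, 0.088], [-0.4, 0, -3.2, 0, 0, 0, 0.088], [0, 0, 0, 0, 0, 0, 0.088], [0, 0, 0, 0, 0, 0, 0.088]]}'
python3 - <<'E'
from h import *
F=np.diag([-1,-1,1]);q,R=tool();print(q)
R2=Rt(.464,0)@F; G=np.array([.4435,.0905,.2]);t=G+R2[:,2]*.019
print(rel(t,R2),"after rot",R2.T@(t-q),env.observe()["qpos"].round(2))
E
```

```text
clock: 21.15
eef_pos: [0.5102, -0.3837, 0.2348]
tool_rot: [3.135, 0.121, 0.049]
force: [0.3, 0.5, -0.3]
opening: 0.0874
grip_force: 0.0
[ 0.51022311 -0.38366053  0.23477626]
(array([-0.0364, -0.4772,  0.0555]), array([-0.0188,  0.1211, -0.4137])) after rot [ 0.15253202 -0.45388783  0.05377626] [-0.79  0.63  1.03 -0.09  1.56  0.74]
```

Scaled: -0.0349 m is -3.49, 0.0117 m is 1.17, -0.1034 rad is -0.4136.

```bash
python3 steer.py '{"plan":[[0, 0, 0, -0.0188, 0.1212, -0.4136, 0.088], [0, 0, 0, -0.0188, 0.1212, -0.4136, 0.088], [0, 0, 0, -0.0188, 0.1212, -0.4136, 0.088], [0, 0, 0, -0.0188, 0.1212, -0.4136, 0.088], [1.17, -3.49, 0, 0, 0, 0, 0.088], [1.17, -3.49, 0, 0, 0, 0, 0.088], [1.17, -3.49, 0, 0, 0, 0, 0.088], [1.17, -3.49, 0, 0, 0, 0, 0.088], [1.17, -3.49, 0, 0, 0, 0, 0.088], [1.17, -3.49, 0, 0, 0, 0, 0.088], [1.17, -3.49, 0, 0, 0, 0, 0.088], [1.17, -3.49, 0, 0, 0, 0, 0.088], [1.17, -3.49, 0, 0, 0, 0, 0.088], [1.17, -3.49, 0, 0, 0, 0, 0.088], [1.17, -3.49, 0, 0, 0, 0, 0.088], [1.17, -3.49, 0, 0, 0, 0, 0.088], [1.17, -3.49, 0, 0, 0, 0, 0.088], [0, 0, 0, 0, 0, 0, 0.088], [0, 0, 0, 0, 0, 0, 0.088]]}'
python3 - <<'E'
from h import *
F=np.diag([-1,-1,1]);R2=Rt(.464,0)@F; go([.4435,.0905,.028],R2)
cv2.imwrite("pics/t8.png",env.capture("top"));cv2.imwrite("pics/w8.png",env.capture("wrist"))
a=cv2.imread("pics/top0.png").astype(int);b=cv2.imread("pics/t8.png").astype(int)
m=(abs(a-b).max(2)>25)[160:260,430:510].astype(np.uint8);k=cv2.connectedComponentsWithStats(m);print(k[2][1:],k[3][1:]+[430,160]);print(proj("top",[.5124,-.384,.105]),proj("top",[.5124,-.384,.005]))
E
```

```text
clock: 22.73
eef_pos: [0.4421, 0.0916, 0.2331]
tool_rot: [-3.137, 0.003, 0.467]
force: [-0.2, 0.7, 0.1]
opening: 0.0879
grip_force: 0.0
0 shift [0.0014 0.0027 0.2241] rot [-0.0047  0.003   0.003 ]
[[  11   15   40   50 1044]] [[457.89367816 203.00287356]]
[472.19712149 210.91129808] [459.70695571 216.59765327]
```

```bash
python3 steer.py '{"plan":[[0.14, 0.27, 3.2, -0.02, 0.012, 0.012, 0.088], [0, 0, 3.2, 0, 0, 0, 0.088], [0, 0, 3.2, 0, 0, 0, 0.088], [0, 0, 3.2, 0, 0, 0, 0.088], [0, 0, 3.2, 0, 0, 0, 0.088], [0, 0, 3.2, 0, 0, 0, 0.088], [0, 0, 2.9, 0, 0, 0, 0.088], [0, 0, 0, 0, 0, 0, 0.088], [0, 0, 0, 0, 0, 0, 0.03], [0, 0, 0, 0, 0, 0, 0.03], [0, 0, 0, 0, 0, 0, 0.03], [0, 0, 0, 0, 0, 0, 0.03], [0, 0, 0, 0, 0, 0, 0.03], [0, 0, 0, 0, 0, 0, 0.03], [0, 0, 0, 0, 0, 0, 0.03], [0, 0, 0, 0, 0, 0, 0.03], [0, 0, 0, 0, 0, 0, 0.03]]}' 30
python3 - <<'E'
from h import *
q,R=tool();print("to tray after lift",(R.T@(np.array([.655,.155,q[2]])-q)).round(4))
E
```

```text
clock: 24.25
eef_pos: [0.4459, 0.0887, 0.0135]
tool_rot: [3.14, -0.002, 0.461]
force: [-1.8, 0.2, 6.6]
opening: 0.0461
grip_force: 29.9
to tray after lift [0.2167 0.0337 0.0005]
```

Scaled: 0.0361 m is 3.61, 0.0056 m is 0.56.

```bash
python3 steer.py '{"plan":[[0, 0, -2, 0, 0, 0, 0.03], [0, 0, -4, 0, 0, 0, 0.03], [0, 0, -4, 0, 0, 0, 0.03], [3.61, 0.56, 0, 0, 0, 0, 0.03], [3.61, 0.56, 0, 0, 0, 0, 0.03], [3.61, 0.56, 0, 0, 0, 0, 0.03], [3.61, 0.56, 0, 0, 0, 0, 0.03], [3.61, 0.56, 0, 0, 0, 0, 0.03], [3.61, 0.56, 0, 0, 0, 0, 0.03], [0, 0, 3, 0, 0, 0, 0.03], [0, 0, 3, 0, 0, 0, 0.03], [0, 0, 2, 0, 0, 0, 0.03], [0, 0, 0, 0, 0, 0, 0.03], [0, 0, 0, 0, 0, 0, 0.03]]}'
python3 - <<'E'
from h import *
F=np.diag([-1,-1,1]);q,R=tool();print(rel([.655,.155,.0185],Rt(.464,0)@F))
E
```

```text
clock: 25.42
eef_pos: [0.6541, 0.1549, 0.0328]
tool_rot: [3.141, 0.0, 0.461]
force: [0.6, -0.1, -1.3]
opening: 0.0457
grip_force: 29.9
(array([0.0008, 0.0003, 0.0143]), array([ 0.0003,  0.0001, -0.0032]))
```

```bash
python3 steer.py '{"plan":[[0, 0, 1, 0, 0, 0, 0.03], [0, 0, 0.2, 0, 0, 0, 0.03], [0, 0, 0, 0, 0, 0, 0.03], [0, 0, 0, 0, 0, 0, 0.03]]}'; python3 steer.py '{"plan":[[0, 0, 0.15, 0, 0, 0, 0.03], [0, 0, 0, 0, 0, 0, 0.03], [0, 0, 0, 0, 0, 0, 0.03]]}'; python3 steer.py '{"plan":[[0, 0, 0.15, 0, 0, 0, 0.03], [0, 0, 0, 0, 0, 0, 0.03], [0, 0, 0, 0, 0, 0, 0.03]]}'
```

```text
clock: 25.75
eef_pos: [0.6549, 0.1549, 0.0221]
tool_rot: [3.14, -0.003, 0.461]
force: [-0.3, 0.4, -1.4]
opening: 0.046
grip_force: 29.9
clock: 26.0
eef_pos: [0.6547, 0.1549, 0.0201]
tool_rot: [3.14, -0.002, 0.461]
force: [-0.4, 0.8, -1.2]
opening: 0.0459
grip_force: 29.9
clock: 26.25
eef_pos: [0.6548, 0.1549, 0.0186]
tool_rot: [3.14, -0.002, 0.461]
force: [0.2, 0.1, -1.1]
opening: 0.0458
grip_force: 29.9
```

Scaled: 0.0012 m is 0.12.

```bash
python3 steer.py '{"plan":[[0, 0, 0.12, 0, 0, 0, 0.03], [0, 0, 0, 0, 0, 0, 0.03], [0, 0, 0, 0, 0, 0, 0.03], [0, 0, 0, 0, 0, 0, 0.088], [0, 0, 0, 0, 0, 0, 0.088], [0, 0, 0, 0, 0, 0, 0.088], [0, 0, 0, 0, 0, 0, 0.088], [0, 0, 0, 0, 0, 0, 0.088], [0, 0, 0, 0, 0, 0, 0.088], [0, 0, 0, 0, 0, 0, 0.088], [0, 0, 0, 0, 0, 0, 0.088]]}'; python3 steer.py '{"plan":[[0, 0, -1.5, 0, 0, 0, 0.088], [0, 0, -3, 0, 0, 0, 0.088], [0, 0, -4, 0, 0, 0, 0.088], [0, 0, -4, 0, 0, 0, 0.088], [0, 0, -4, 0, 0, 0, 0.088], [-4, 0, 0, 0, 0, 0, 0.088], [-4, 0, 0, 0, 0, 0, 0.088], [-4, 0, 0, 0, 0, 0, 0.088], [-4, 0, 0, 0, 0, 0, 0.088], [-4, 0, 0, 0, 0, 0, 0.088], [-4, 0, 0, 0, 0, 0, 0.088], [-4, 0, 0, 0, 0, 0, 0.088], [0, 0, 0, 0, 0, 0, 0.088], [0, 0, 0, 0, 0, 0, 0.088]]}'
python3 - <<'E'
from h import *
t=env.capture("top");s=env.capture("side");cv2.imwrite("pics/t9.png",t)
a=cv2.resize(t[100:290,170:520],(800,434),interpolation=2);b=cv2.resize(s[120:280,170:500],(340,165))
cv2.imwrite("pics/f.png",np.vstack([a,np.hstack([b,np.zeros((165,460,3),np.uint8)])]))
E
```

```text
clock: 27.17
eef_pos: [0.6547, 0.1549, 0.0172]
tool_rot: [3.14, -0.002, 0.461]
force: [-0.3, -0.1, 1.3]
opening: 0.0878
grip_force: 0.0
clock: 28.33
eef_pos: [0.4028, 0.03, 0.1822]
tool_rot: [3.14, -0.003, 0.459]
force: [1.3, 0.1, 1.1]
opening: 0.0875
grip_force: 0.0
```

View pics/f.png

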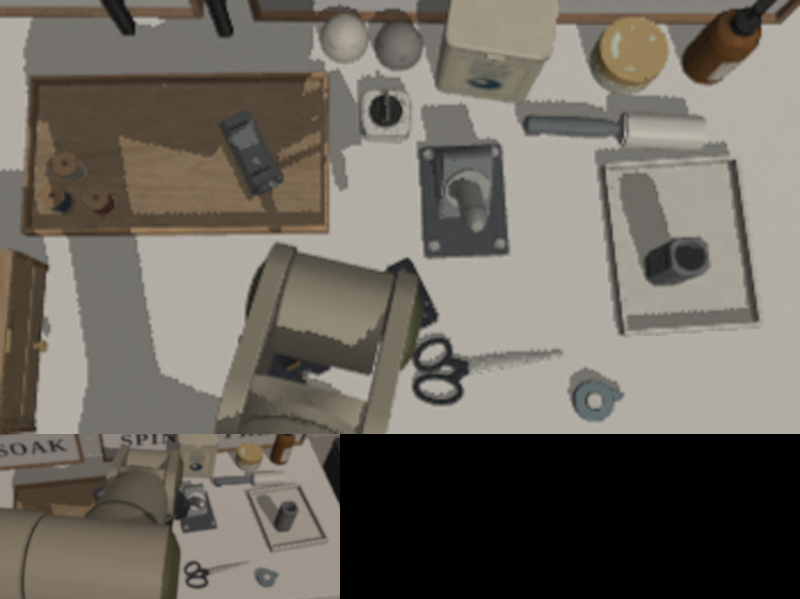

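The final picture shows bush A standing upright in the white tray at (680,258) and bush B lying flat in the wooden tray at (250,150). The spools, scissors, timer and lint roller are where they were. I'm handing in.

```bash
python3 -c "
from plant import env
print(env.job_done())"
```

```text
the job is handed in; nothing more can be done
None
```

Job handed in at about 28 s of the 72 s allowed: bush_a has the right bore (checked fully home on the pin, let go there, then stood upright in the white tray), and bush_b, not tried on the pin because looking into bush_a's end had already shown the 36 mm bore, lies flat in the wooden tray.

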